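# Empty the decapper's stopper bay with the long scoop

## Robot

A 7-joint arm with a two-finger parallel gripper is mounted at the origin on the work surface. World frame = base frame: x ahead of the robot, y to its left, z up, the work surface at z = 0. Lengths are in m, angles in rad, forces in N, time in s.
With the tool pointing down it reaches from about 0.4 to 0.85 m from the base axis. Payload 10.4 kg.
Tool frame: the origin (TCP) lies at the very end of the fingers, on their centre line; the grasp point (between the pads) lies arm.pinch_z behind it (arm.pinch_z is the distance from the TCP to the grasp point, in m); z points along the fingers, y is the direction in which the jaws open and shut (so a half turn about z gives the same grasp; the last joint's range is limited). The gripper opens to 85 mm and grips with 20 to 120 N. Pads are 22 mm wide; open, the fingers measure 114 mm over their backs; the gripper's body (76 mm by 85 mm) begins 54 mm behind the grasp point. The pads swing forward as they close: fully open they stand 13 mm farther back than shut.
Start: joints at [1.148, 0.332, -0.065, 1.46, 0.022, 1.35, -0.088], TCP at [0.243, -0.576, 0.231] pointing down, gripper open.
Joint ranges: [-2.6, 2.6], [-0.5, 2.12], [-1.47, 1.34], [0.16, 2.42], [-1.27, 4.41], [0.06, 2.06], [-2.6, 2.6]. Speed limits (rad/s): [2.22, 2.22, 2.79, 2.79, 3.14, 3.14, 3.14].

## Interface

Orientations are given as a rotation vector (axis times angle).
In Python, from plant import arm gives the robot as it stands. The module is installed in compiled form; this text tells all that it offers.
- The arm moves only by the tool apply_moves, never from a script. Its argument "steps" is a list of rows, each a list of 2 entries, a list of its own where there are three numbers: the shift along the tool's x, y, z in cm, then the turn about the tool's z in rad. A call has 1 to 12 rows; each row shifts and turns the commanded pose from where the row before left it, along the tool's axes as they then stand; what a row does not reach is not made up. A row lasts 1/12 s, in which the tool goes at most 41.7 mm and 7.16 degrees, less where a joint would pass 70% of its speed; a pose out of reach is approached as far as the arm can. A call is refused whole if a number of a shift passes 4.17 or a number of a turn 0.125, either way. A call with a gripper value outside its range is refused whole. "claw" is the opening, from -1 (shut) to 1 (fully open), set as the call begins (left out, the last holds). The fingers move at their own pace and stop on an object; "newtons" is the grip in N (left out, the last holds). Time passes only in rows, so rows that do not move let the fingers close. It gives the time, the measured TCP pose, the force and the opening at its end, in the units of the state.
- arm.get_obs(): the state, without advancing time (a new reading comes with each control period).
- arm.read_camera(name): name is "side" or "top"; returns a dict with "pixels" (384x512x3 uint8, blue, green, red), "camera_matrix" (3x3 intrinsics, pixels), "eye" and "attitude" of the camera in the world. Camera axes: x right, y down, z forward; pixel columns grow to the right and rows downward; lengths in m; the calibration is good to about 2 mm. A picture is of the moment at which its call begins. There is no depth.
- arm.job_done(): hands the job in, once; it reports no verdict.
Trained networks look in a picture, given as the dict that the camera call returned (one of the last four; its "shot" number tells which), for a name from the list of things; names that differ only in an ending like _2 or _b are one class to them, and where a whole thing is asked for, a point or a joint stands for the part that bears it (a point fixed in the world has none). Each returns a list of dicts, best first, with "score" (0 to 1); they miss things now and then, are a little off and sometimes report something else, mostly with a low value. They report only what shows in the picture. A call takes as long as a camera call.
- arm.find_in(target, picture): "point" ([x, y, z] in m, in world coordinates, good to about 4 mm: the middle of the surface that is visible of it).
- arm.regions_of(target, picture): "pixels" (384x512 bool, what is visible of it).
- arm.landmark_of(target, picture): "point" ([x, y, z] in m, in world coordinates, good to about 4 mm: a listed point, or the origin of a listed thing).
The state is a dict: "time_s": time; "qpos": joint angles; "qd": joint speeds; "joint_efforts": joint torques, N m; "tcp_pos": TCP position; "orientation": TCP orientation; "wrist_force": force on the tool from outside, world axes, zero at the start; "ft_torque": the same for the moment, N m; "gripper_width": finger opening in m.
Only numpy, scipy, OpenCV 4.12 (cv2) and the standard library are available. Lean on these libraries where they do the work, as an engineer would, in place of code of your own. Each camera call takes 0.05 s, during which the arm holds its last target. There are 200 camera calls.

## Task

Use the long-handled scoop to gather all three purple stoppers out from under the decapper's low clear cover, holding it by the blue grip at the handle's end and without bumping the cover. Once the scoop is out, set it down on the bench with the stoppers in it and let go, then take it again by the red grip beside the pan, lift it, and tip all the stoppers into the yellow tub. Lay the empty scoop upright on the bench again, clear of the bay and the tub; never touch the stoppers with the fingers, and leave the tube rack, the jar and the mouse where they are.

Things in the scene. Friction and masses are not known exactly. Their poses are not given: they have to be found in the camera images.
- scoop: Aluminium scoop, about 180 g, lying level on the bench, upright; may be slid along it. Origin: underside of the pan's middle, +x from handle to mouth, z up. Pan: x -45 to +45 mm, 104 wide, floor 2 thick, front open; side walls 32 high, x -45 to +30; back wall 42 high. Handle: 16 mm square, centre at z 34, from x -45 to -235, with a foot at x -228 down to the bench
- red_grip (a point): centre of the red sleeve on the handle beside the pan, near the balance point: x -85, z 34 mm in the scoop's frame; sleeve 18 mm wide and tall, 40 mm long. Axes as the scoop's
- blue_grip (a point): centre of the blue sleeve near the handle's end: x -190, z 34 mm in the scoop's frame; sleeve 18 mm wide and tall, 46 mm long. Axes as the scoop's
- scoop_lip (a point): middle of the scoop's square, 2 mm thick front edge, at the underside: x +45 mm in the scoop's frame. Pushed along the bench it slips under stoppers that are stopped by the bay's back wall; run it 10 to 15 mm under that wall so that they sit fully in the pan
- bay: White decapper, fixed, with a low catch bay; the bench is the bay's floor. Origin: middle of the bay's open mouth, on the bench; +x into the bay, z up. Side walls: inner faces at y +-60 mm, 60 high, x 0 to 150. Back wall (housing front) at x 150: lower edge 12 mm above the bench, open beneath for 80 mm, so the scoop's edge passes under and stoppers do not. Housing: x 150 to 330, 260 wide, 184 high
- cover: clear plastic cover over the whole bay, with an orange front edge; nothing may touch it. Underside 60 mm above the bench, 5 mm thick, 150 mm deep, 132 mm wide, fixed to the bay. Origin: middle of the front edge, underside; axes as the bay's
- stopper0: one of three alike smooth purple plastic tube stoppers, a disc 20 mm in diameter, 16 mm tall, underside bevelled to an 11 mm wide foot, the rim 2.7 mm up, 12 g, slippery (friction about 0.25). It stands upright on the bench under the clear cover, its centre 35 to 90 mm in front of the bay's back wall. Origin: centre of its underside, z along its axis
- stopper1: one of three alike smooth purple plastic tube stoppers, a disc 20 mm in diameter, 16 mm tall, underside bevelled to an 11 mm wide foot, the rim 2.7 mm up, 12 g, slippery (friction about 0.25). It stands upright on the bench under the clear cover, its centre 35 to 90 mm in front of the bay's back wall. Origin: centre of its underside, z along its axis
- stopper2: one of three alike smooth purple plastic tube stoppers, a disc 20 mm in diameter, 16 mm tall, underside bevelled to an 11 mm wide foot, the rim 2.7 mm up, 12 g, slippery (friction about 0.25). It stands upright on the bench under the clear cover, its centre 35 to 90 mm in front of the bay's back wall. Origin: centre of its underside, z along its axis
- tub: yellow open square waste tub fixed to the bench, 150 x 150 mm outside, 70 mm high, walls 4 mm. Origin: centre of its underside, z up
- rack: bystander: green tube rack 140 x 36 mm with purple-capped tubes, 96 mm tall, 350 g. Origin: centre of its underside, x along its length
- jar: bystander: specimen jar with red lid, 56 mm in diameter, 70 mm tall. Origin: centre of its underside
- mouse: bystander: black computer mouse, 100 x 60 mm, 33 mm tall. Origin: centre of its underside, x along its length

How it is judged:
By the outcome, as a careful person would: the job done as asked, in the order asked, and still so for the second after the job is handed in, with the robot touching nothing.
It also fails if it takes over 72 s, if anything falls off the work surface, if the arm or the gripper's body presses on something with over 40 N, if the wrist force passes 120 N, or if a joint passes its speed limit or range.

## Working session

There is one attempt and no reset: what is moved stays moved. The work goes in short steps, Python scripts to look and compute and a tool call to move; the robot and the scene stay as the last step left them, time stands still between calls to the robot, and variables do not carry over. Pictures are saved under pics/ and viewed, about 8 in all and at most 12, crops included, and the job is handed in when it is done.

Besides the shell and the picture viewer there is one more tool, called as name([rows], argument=value, ...), one row to a line, values as JSON. apply_moves: Moves the arm, as the interface text tells. Its arguments: {"type":"object","properties":{"steps":{"type":"array","items":{"type":"array"}},"claw":{"type":"number"},"newtons":{"type":"number"}},"required":["steps"]}

```bash
mkdir -p pics
cat > h.py <<'E'
import numpy as np, cv2
from plant import arm
from scipy.spatial.transform import Rotation as R
def snap(n,f):
    p=arm.read_camera(n); cv2.imwrite('pics/'+f,p['pixels']); return p
def lm(t,p,k=1,f='landmark_of'):
    for d in getattr(arm,f)(t,p)[:k]: print(t,f[:4],np.round(d['point'],4),round(d['score'],2))
def st():
    o=arm.get_obs(); r=R.from_rotvec(o['orientation'])
    print('t',round(o['time_s'],2),'tcp',np.round(o['tcp_pos'],4),'F',np.round(o['wrist_force'],1),'w',round(o['gripper_width'],4));print('x',np.round(r.as_matrix()[:,0],3),'y',np.round(r.as_matrix()[:,1],3),'z',np.round(r.as_matrix()[:,2],3)); print('q',np.round(o['qpos'],2)); return o,r
E
python3 - <<'E'
from h import *
st(); print('pinch',arm.pinch_z)
ims=[]
for n in ('top','side'):
    p=snap(n,n+'0.png'); ims.append(p['pixels']); print(n,np.round(p['eye'],3))
    for t in ['scoop','red_grip','blue_grip','scoop_lip','bay','cover','tub','rack','jar','mouse']: lm(t,p)
    lm('stopper0',p,5)
cv2.imwrite('pics/a.png',cv2.resize(np.hstack(ims),(800,300)))
E
```

```text
t 0.0 tcp [ 0.2431 -0.5754  0.2305] F [-0.2  0.1  0.1] w 0.0857
x [ 0.921  0.389 -0.   ] y [ 0.389 -0.921 -0.001] z [-0.001  0.001 -1.   ]
q [ 1.15  0.33 -0.06  1.46  0.02  1.35 -0.09]
pinch 0.0187
top [ 0.512 -0.008  1.14 ]
scoop land [0.5005 0.0449 0.0026] 0.86
blue_grip land [ 0.4769 -0.1474  0.038 ] 0.91
scoop_lip land [5.04e-01 8.88e-02 3.00e-04] 0.95
bay land [ 0.5281  0.2086 -0.0025] 0.8
cover land [0.5299 0.2072 0.0567] 0.58
tub land [ 0.5244 -0.3958  0.0008] 0.65
rack land [0.7511 0.0988 0.0011] 0.66
jar land [ 7.607e-01 -2.211e-01  2.000e-04] 0.76
mouse land [ 0.7557 -0.0328  0.0047] 0.6
side [ 0.418 -0.979  0.619]
scoop land [0.4995 0.0371 0.0008] 0.88
red_grip land [ 0.4926 -0.0427  0.0344] 0.64
blue_grip land [ 0.4731 -0.1493  0.0339] 0.76
scoop_lip land [ 0.5032  0.082  -0.0015] 0.82
cover land [0.5265 0.2061 0.0595] 0.73
tub land [0.5267 0.2053 0.0606] 0.2
rack land [ 0.7435  0.1019 -0.0015] 0.6
jar land [ 0.7634 -0.2152 -0.0008] 0.8
mouse land [ 0.7569 -0.0305  0.0032] 0.84
stopper0 land [0.4825 0.2911 0.0009] 0.59
stopper0 land [ 0.518   0.2797 -0.0041] 0.41
stopper0 land [5.443e-01 3.004e-01 2.000e-04] 0.39
```

View pics/top0.png

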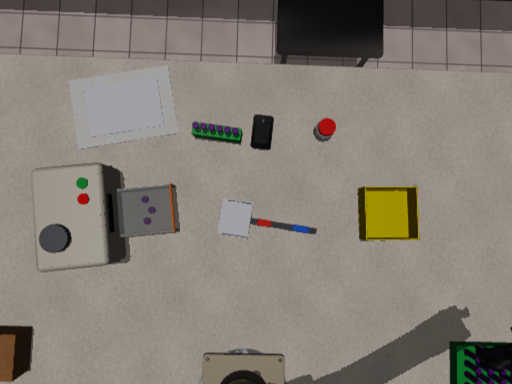

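View pics/side0.png

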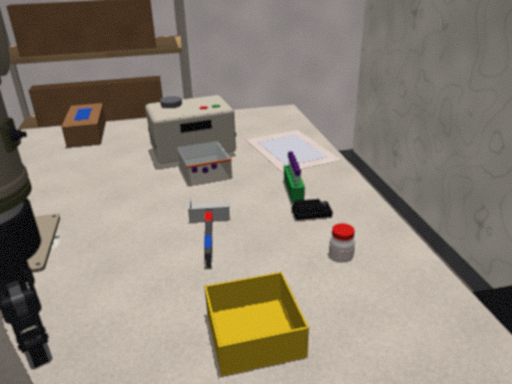

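The top view (image left is +y, up is +x) shows the orange cover edge at about (175,208), with the stoppers at (145,200), (152,210) and (147,221). The scoop pan is at (235,218), with its mouth towards the bay and its handle running to (315,231). The tub is at (388,213).

The moves can't tilt the tool, so I'll tip the scoop by pivoting it in the jaws, with its lip against the tub's inner wall. Next I'll measure precisely.

```bash
cat >> h.py <<'E'
def topl(p,uv,z):
    K=np.array(p['camera_matrix']);A=np.array(p['attitude'])
    A=A if A.shape==(3,3) else R.from_rotvec(A).as_matrix()
    uv=np.atleast_2d(uv); d=np.c_[uv,np.ones(len(uv))]@np.linalg.inv(K).T@A.T
    e=np.array(p['eye']); return e+d*((z-e[2])/d[:,2])[:,None]
def blob(p,lo,hi,z,box,name):
    h=cv2.cvtColor(p['pixels'],cv2.COLOR_BGR2HSV); m=cv2.inRange(h,lo,hi); k=np.zeros_like(m); u0,v0,u1,v1=box; k[v0:v1,u0:u1]=m[v0:v1,u0:u1]
    ys,xs=np.nonzero(k)
    if len(xs)<4: print(name,'none'); return
    w=topl(p,np.c_[xs,ys].astype(float),z)[:,:2]; c=w.mean(0); U,S,V=np.linalg.svd(w-c,full_matrices=False)
    rc=cv2.minAreaRect(w.astype(np.float32)*1000)
    print(name,len(xs),'c',np.round(c,4),'px',xs.mean().round(1),ys.mean().round(1),'axis deg',np.round(np.degrees(np.arctan2(V[0,1],V[0,0]))%180,1),'rect',np.round(rc[0],1),np.round(rc[1],1),round(rc[2],1)); return c
E
python3 - <<'E'
from h import *
p=snap('top','t1.png')
print(np.shape(p['attitude']))
blob(p,(5,120,80),(18,255,255),.063,(160,175,190,245),'orange')
blob(p,(0,150,80),(4,255,255),.043,(245,205,280,240),'red')
blob(p,(105,150,80),(125,255,255),.043,(285,215,325,240),'blue')
blob(p,(22,120,60),(35,255,255),.07,(345,175,430,250),'tub')
for t in ('cover','scoop','tub','bay'):
    for d in arm.regions_of(t,p)[:1]:
        ys,xs=np.nonzero(d['pixels']); z={'cover':.065,'scoop':.032,'tub':.07,'bay':.184}[t]
        w=topl(p,np.c_[xs,ys].astype(float),z)[:,:2]; rc=cv2.minAreaRect(w.astype(np.float32)*1000); print(t,len(xs),np.round(rc[0],1),np.round(rc[1],1),round(rc[2],1),round(d['score'],2))
for i in range(1): lm('stopper0',p,4); lm('stopper0',p,4,'find_in')
c=p['pixels'][150:270,100:420]; cv2.imwrite('pics/c1.png',cv2.resize(c,(800,300),interpolation=cv2.INTER_CUBIC))
E
```

```text
(3,)
orange 120 c [0.5273 0.2107] px 171.8 206.7 axis deg 7.4 rect [526.6 210.6] [133.1   6.8] 7.5
red 82 c [ 0.4896 -0.0452] px 263.7 222.6 axis deg 81.4 rect [489.6 -45.3] [38.1 16.6] 82.1
blue 90 c [ 0.476  -0.1494] px 300.4 228.4 axis deg 82.4 rect [ 475.8 -149.6] [44.6 15.3] 82.1
tub 2487 c [ 0.5268 -0.3885] px 387.5 212.7 axis deg 179.2 rect [ 526.3 -390.3] [149.9 168.5] 1.6
cover 2612 [518.2 283.1] [131.1 152.6] 7.4 0.9
scoop 1571 [489.7 -56.5] [280.6 106.2] 83.0 0.61
tub 3168 [ 527.6 -391. ] [147.4 170.9] 1.6 0.87
bay 11446 [508.  348.7] [250.8 342.5] 7.7 0.86
```

View pics/c1.png

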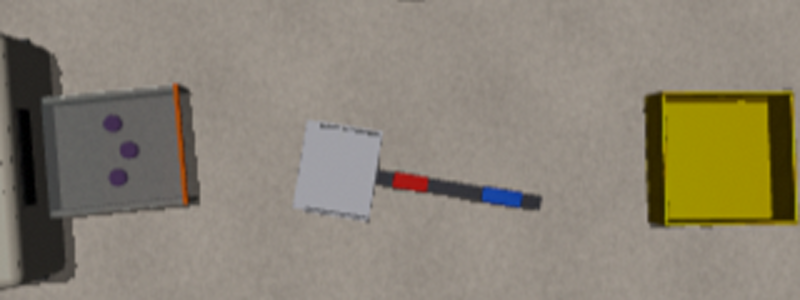

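The bay axis is at 97.5° with its mouth at (0.528, 0.209). The scoop is at 82.6° with the blue grip at (0.476, -0.149). The crop agrees with both. First I'll turn the jaws to line up with the handle.

apply_moves([
  [[0,0,0],-0.116],
  [[0,0,0],-0.116],
  [[0,0,0],-0.116],
  [[0,0,0],-0.116],
  [[0,0,0],-0.116],
  [[0,0,0],-0.116],
  [[0,0,0],-0.116],
  [[0,0,0],-0.116],
  [[0,0,0],-0.114],
  [[0,0,0],0],
], claw=1, newtons=60)

```text
time_s: 2.38
tcp_pos: [0.2432, -0.5758, 0.2313]
orientation: [2.354, 2.08, 0.0]
wrist_force: [-0.4, -0.2, 0.2]
gripper_width: 0.0855
```

```bash
cat >> h.py <<'E'
def go(x,y,z,deg=None):
    o,r=st(); s=r.inv().apply(np.array([x,y,z])-o['tcp_pos'])*100; X=r.as_matrix()[:,0]; a=np.degrees(np.arctan2(X[1],X[0])); print('tool shift cm',np.round(s,2),'tool x deg',round(a,2), '' if deg is None else 'tool turn %.4f'%(-np.radians(deg-a)))
E
python3 -c "
from h import *
go(.476,-.1494,.0155,82.6)"
```

```text
t 2.38 tcp [ 0.2432 -0.5758  0.2313] F [-0.4 -0.2  0.2] w 0.0855
x [ 0.123  0.992 -0.   ] y [ 0.992 -0.123  0.   ] z [ 0. -0. -1.]
q [ 1.26  0.34 -0.21  1.45  0.07  1.35  0.93]
tool shift cm [45.18 17.84 21.58] tool x deg 82.91 tool turn 0.0055
```

apply_moves([
  [[3.76,1.49,0],0.005],
  [[3.76,1.49,0],0],
  [[3.76,1.49,0],0],
  [[3.76,1.49,0],0],
  [[3.76,1.49,0],0],
  [[3.76,1.49,0],0],
  [[3.76,1.49,0],0],
  [[3.76,1.49,0],0],
  [[3.76,1.49,0],0],
  [[3.76,1.49,0],0],
  [[3.76,1.49,0],0],
  [[3.76,1.49,0],0],
])

```text
time_s: 3.38
tcp_pos: [0.4812, -0.1506, 0.2317]
orientation: [2.369, 2.062, 0.0]
wrist_force: [0.3, -1.4, -0.6]
gripper_width: 0.0854
```

apply_moves([
  [[0,0,0],0],
  [[0,0,2.5],0],
  [[0,0,2.5],0],
  [[0,0,2.5],0],
  [[0,0,2.5],0],
  [[0,0,2],0],
  [[0,0,1],0],
  [[0,0,0],0],
  [[0,0,0],0],
])

```text
time_s: 4.13
tcp_pos: [0.4808, -0.1524, 0.1018]
orientation: [-2.367, -2.066, -0.0]
wrist_force: [0.5, 0.2, 0.5]
gripper_width: 0.0852
```

```bash
python3 -c "
from h import *
go(.476,-.1494,.0155,82.6)"
```

```text
t 4.13 tcp [ 0.4808 -0.1524  0.1018] F [0.5 0.2 0.5] w 0.0852
x [0.135 0.991 0.   ] y [ 0.991 -0.135  0.   ] z [ 0.  0. -1.]
q [ 0.73  0.24 -0.57  1.9   0.15  1.04 -0.04]
tool shift cm [ 0.23 -0.52  8.63] tool x deg 82.23 tool turn -0.0065
```

apply_moves([
  [[0.23,-0.52,1.6],-0.006],
  [[0,0,2],0],
  [[0,0,2],0],
  [[0,0,1.5],0],
  [[0,0,1],0],
  [[0,0,0.5],0],
  [[0,0,0],0],
  [[0,0,0],0],
])

```text
time_s: 4.8
tcp_pos: [0.4765, -0.1496, 0.0163]
orientation: [2.358, 2.074, 0.001]
wrist_force: [0.4, 0.6, 0.1]
gripper_width: 0.0853
```

```bash
python3 -c "
from h import *
go(.476,-.1494,.0155,82.6)"
```

```text
t 4.8 tcp [ 0.4765 -0.1496  0.0163] F [0.4 0.6 0.1] w 0.0853
x [ 0.128  0.992 -0.   ] y [ 0.992 -0.128  0.001] z [ 0.001 -0.    -1.   ]
q [ 0.7   0.35 -0.54  1.98  0.24  0.87 -0.1 ]
tool shift cm [ 0.01 -0.05  0.08] tool x deg 82.65 tool turn 0.0009
```

apply_moves([
  [[0,0,0],0],
  [[0,0,0],0],
  [[0,0,0],0],
  [[0,0,0],0],
  [[0,0,0],0],
  [[0,0,0],0],
  [[0,0,0],0],
  [[0,0,0],0],
  [[0,0,0],0],
], claw=-1, newtons=60)

```text
time_s: 5.55
tcp_pos: [0.4759, -0.1495, 0.0156]
orientation: [2.359, 2.075, -0.0]
wrist_force: [-2.0, -0.5, 6.3]
gripper_width: 0.0169
```

apply_moves([
  [[0,0,0],-0.03],
  [[0,0,0],-0.04],
  [[0,0,0],-0.04],
  [[0,0,0],-0.04],
  [[0,0,0],-0.04],
  [[0,0,0],-0.04],
  [[0,0,0],-0.03],
  [[0,0,0],0],
  [[0,0,0],0],
])

```text
time_s: 6.3
tcp_pos: [0.4765, -0.1493, 0.0156]
orientation: [2.07, 2.362, 0.001]
wrist_force: [1.5, 1.4, 2.7]
gripper_width: 0.017
```

```bash
cat >> h.py <<'E'
def sc(p):
    r=blob(p,(0,150,80),(4,255,255),.043,(180,170,420,270),'red'); b=blob(p,(105,150,80),(125,255,255),.043,(180,170,420,270),'blue')
E
python3 -c "
from h import *
st();p=snap('top','t2.png');sc(p);lm('scoop',p);lm('scoop_lip',p)
for d in arm.regions_of('scoop',p)[:1]:
    ys,xs=np.nonzero(d['pixels']); w=topl(p,np.c_[xs,ys].astype(float),.03)[:,:2]; rc=cv2.minAreaRect((w[w[:,1]>-.02]*1000).astype(np.float32)); print(rc)
c=p['pixels'][150:270,100:340]; cv2.imwrite('pics/c2.png',cv2.resize(c,(720,360),interpolation=cv2.INTER_CUBIC))
"
```

```text
t 6.3 tcp [ 0.4765 -0.1493  0.0156] F [1.5 1.4 2.7] w 0.017
x [-0.131  0.991 -0.   ] y [0.991 0.131 0.001] z [ 0.001 -0.    -1.   ]
q [ 0.74  0.36 -0.59  1.98  0.26  0.87  0.14]
red 86 c [ 0.4638 -0.0449] px 263.3 231.8 axis deg 98.7 rect [463.3 -45.4] [16.8 36.7] 1.5
blue none
scoop land [0.4479 0.0413 0.002 ] 0.58
scoop_lip land [4.439e-01 8.440e-02 3.000e-04] 0.97
```

View pics/c2.png

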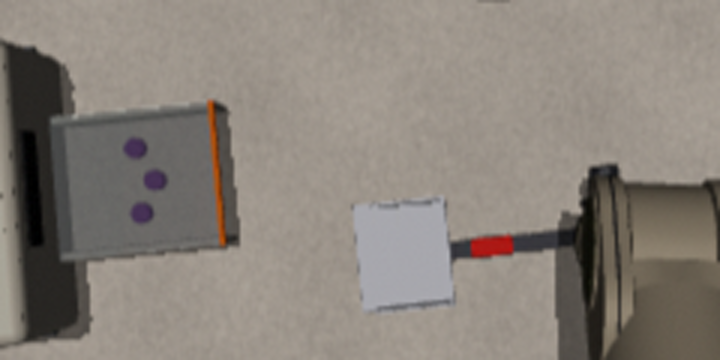

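apply_moves([
  [[0,0.5,0],0],
  [[0,1,0],0],
  [[0,1.2,0],0],
  [[0,1.2,0],0],
  [[0,1.2,0],0],
  [[0,1.2,0],0],
  [[0,1.2,0],0],
  [[0,1.2,0],0],
  [[0,0.8,0],0],
  [[0,0.46,0],0],
  [[0,0,0],0],
  [[0,0,0],0],
])

```text
time_s: 7.5
tcp_pos: [0.5742, -0.1363, 0.0155]
orientation: [-2.069, -2.363, 0.002]
wrist_force: [-1.9, 0.9, 8.0]
gripper_width: 0.0172
```

```bash
cat >> h.py <<'E'
M=np.array([.5278,.2087]);D=np.array([-.1305,.9914]);N=np.array([-.9914,-.1305])
def bay(w): w=np.asarray(w)[...,:2]-M; return np.round(np.stack([w@D,w@N],-1)*1000,1)
def pan(p):
    h=cv2.cvtColor(p['pixels'],cv2.COLOR_BGR2HSV)
    rs=arm.regions_of('scoop',p)[:1]
    for d in rs:
        m=d['pixels']; ys,xs=np.nonzero(m); w=topl(p,np.c_[xs,ys].astype(float),.005); b=bay(w)
        b=b[np.abs(b[:,1])<75]; fx=b[:,0].max(); 
        for x0 in range(-20,int(fx-2)-95,-20) if 0 else np.arange(fx-80,fx,10):
            s=b[(b[:,0]>=x0)&(b[:,0]<x0+10),1]
            if len(s): print('bx',round(x0),'y',s.min(),s.max(),'mid',(s.min()+s.max())/2)
E
python3 -c "
from h import *
o,r=st();print('tcp bay',bay(o['tcp_pos']));p=snap('top','t3.png');print('red',bay(blob(p,(0,150,80),(4,255,255),.043,(180,170,420,270),'red')))
print('lip',bay(arm.landmark_of('scoop_lip',p)[0]['point']));pan(p)
print('orange',bay(blob(p,(5,120,80),(18,255,255),.063,(160,175,190,245),'o')))
"
```

```text
t 7.5 tcp [ 0.5742 -0.1363  0.0155] F [-1.9  0.9  8. ] w 0.0172
x [-0.132  0.991 -0.001] y [ 0.991  0.132 -0.001] z [-0.001 -0.001 -1.   ]
q [ 0.6   0.53 -0.56  1.74  0.33  0.97  0.05]
tcp bay [-348.1   -1. ]
red 83 c [ 0.5603 -0.0327] px 259.9 197.5 axis deg 99.1 rect [560.2 -32.3] [17.2 37.3] 7.9
red [-243.5   -0.7]Traceback (most recent call last):
  File "<string>", line 4, in <module>
    print('lip',bay(arm.landmark_of('scoop_lip',p)[0]['point']));pan(p)
                    ~~~~~~~~~~~~~~~~~~~~~~~~~~~~~~^^^
IndexError: list index out of range
```

apply_moves([
  [[0.5,0,0],0],
  [[1,0,0],0],
  [[1.4,0,0],0],
  [[1.5,0,0],0],
  [[1.5,0,0],0],
  [[1.5,0,0],0],
  [[1,0,0],0],
  [[0.6,0,0],0],
  [[0,0,0],0],
  [[0,0,0],0],
])

```text
time_s: 8.43
tcp_pos: [0.5626, -0.0458, 0.0155]
orientation: [-2.069, -2.363, -0.001]
wrist_force: [-1.2, 3.2, 6.6]
gripper_width: 0.0172
```

```bash
python3 -c "
from h import *
o,r=st();print('tcp bay',bay(o['tcp_pos']));p=snap('top','t4.png');print('red',bay(blob(p,(0,150,80),(4,255,255),.043,(180,170,420,270),'red')))
print('orange',bay(blob(p,(5,120,80),(18,255,255),.063,(150,175,190,245),'o')))
c=p['pixels'][165:255,100:260]; cv2.imwrite('pics/c4.png',cv2.resize(c,(800,450),interpolation=cv2.INTER_CUBIC))
"
```

```text
t 8.43 tcp [ 0.5626 -0.0458  0.0155] F [-1.2  3.2  6.6] w 0.0172
x [-0.132  0.991  0.001] y [ 0.991  0.132 -0.   ] z [-0.     0.001 -1.   ]
q [ 0.49  0.49 -0.59  1.81  0.33  0.94 -0.11]
tcp bay [-256.9   -1.3]
red 84 c [0.55   0.0579] px 227.9 200.2 axis deg 97.1 rect [550.6  58.9] [17.  36.8] 1.6
red [-152.4   -2.3]
o 122 c [0.5276 0.2107] px 171.8 206.6 axis deg 7.4 rect [526.6 210.5] [133.1   7. ] 7.5
orange [ 2.  -0.1]
```

View pics/c4.png

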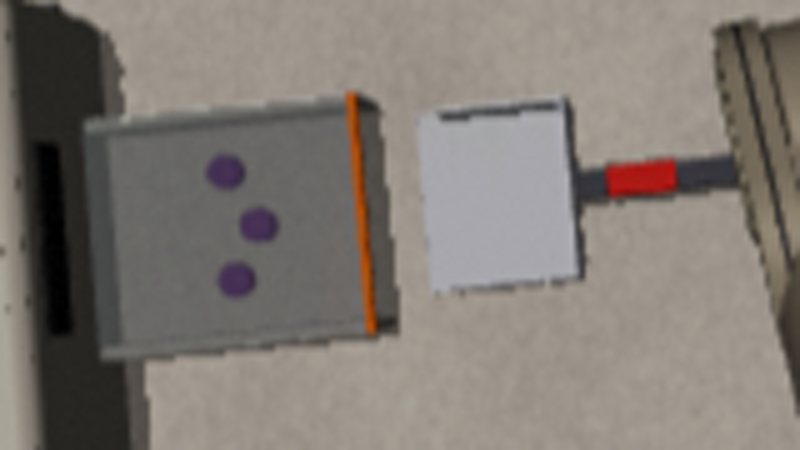

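Pan and bay axes are parallel: pan mouth edges at crop y 112–292, orange edge at 93–333, stoppers at (226,172), (259,224) and (237,279). They're centred to about 1–2 mm, so I'm going in.

apply_moves([
  [[0.5,-0.1,0],0],
  [[0.8,0,0],0],
  [[1,0,0],0],
  [[1,0,0],0],
  [[1,0,0],0],
  [[1,0,0],0],
  [[0.8,0,0],0],
  [[0.7,0,0],0],
  [[0.6,0,0],0],
  [[0.5,0,0],0],
  [[0.5,0,0],0],
  [[0.5,0,0],0],
])

```text
time_s: 9.48
tcp_pos: [0.5504, 0.0394, 0.0155]
orientation: [2.071, 2.36, -0.002]
wrist_force: [1.0, -6.3, 5.6]
gripper_width: 0.017
```

```bash
python3 -c "
from h import *
o,r=st();print('tcp bay',bay(o['tcp_pos']));p=snap('top','t5.png')
print('orange',bay(blob(p,(5,120,80),(18,255,255),.063,(150,175,190,245),'o')))
lm('stopper0',p,4)
"
```

```text
t 9.48 tcp [0.5504 0.0394 0.0155] F [ 1.  -6.3  5.6] w 0.017
x [-0.13   0.992 -0.002] y [0.992 0.13  0.   ] z [ 0.    -0.002 -1.   ]
q [ 0.36  0.48 -0.62  1.84  0.34  0.93 -0.28]
tcp bay [-170.8   -0.3]
o 119 c [0.5276 0.2108] px 171.7 206.6 axis deg 7.4 rect [526.6 210.6] [133.1   6.8] 7.5
orange [ 2.1 -0.1]
```

apply_moves([
  [[0.4,0,0],0],
  [[0.5,0,0],0],
  [[0.5,0,0],0],
  [[0.5,0,0],0],
  [[0.5,0,0],0],
  [[0.5,0,0],0],
  [[0.5,0,0],0],
  [[0.5,0,0],0],
  [[0.5,0,0],0],
  [[0.5,0,0],0],
  [[0.4,0,0],0],
  [[0.4,0,0],0],
])

```text
time_s: 10.58
tcp_pos: [0.543, 0.0958, 0.0155]
orientation: [2.071, 2.36, -0.002]
wrist_force: [1.3, -6.1, 7.9]
gripper_width: 0.0169
```

```bash
python3 -c "
from h import *
o,r=st();print('tcp bay',bay(o['tcp_pos']));p=snap('top','t6.png')
c=p['pixels'][165:255,90:250]; cv2.imwrite('pics/c6.png',cv2.resize(c,(800,450),interpolation=cv2.INTER_CUBIC))
"
```

```text
t 10.58 tcp [0.543  0.0958 0.0155] F [ 1.3 -6.1  7.9] w 0.0169
x [-0.13   0.992 -0.002] y [0.992 0.13  0.   ] z [ 0.    -0.002 -1.   ]
q [ 0.27  0.48 -0.64  1.84  0.35  0.94 -0.39]
tcp bay [-114.    -0.4]
```

View pics/c6.png

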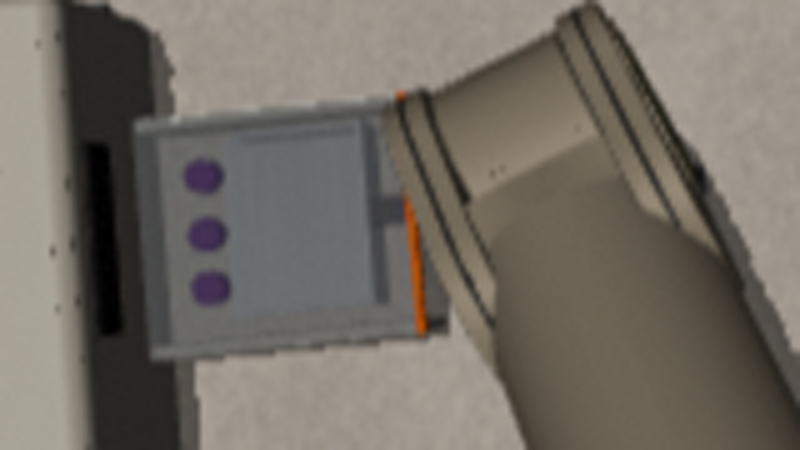

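apply_moves([
  [[0.4,0,0],0],
  [[0.4,0,0],0],
  [[0.4,0,0],0],
  [[0.4,0,0],0],
  [[0.4,0,0],0],
  [[0.4,0,0],0],
  [[0.4,0,0],0],
  [[0.4,0,0],0],
  [[0.4,0,0],0],
  [[0.4,0,0],0],
  [[0,0,0],0],
  [[0,0,0],0],
])

```text
time_s: 11.63
tcp_pos: [0.5416, 0.1126, 0.0148]
orientation: [2.079, 2.33, -0.033]
wrist_force: [7.4, -71.6, 19.6]
gripper_width: 0.0166
```

```bash
python3 -c "
from h import *
o,r=st();print('tcp bay',bay(o['tcp_pos']));p=snap('top','t7.png')
c=p['pixels'][165:255,90:250]; cv2.imwrite('pics/c7.png',cv2.resize(c,(800,450),interpolation=cv2.INTER_CUBIC))
"
```

```text
t 11.63 tcp [0.5416 0.1126 0.0148] F [  7.4 -71.6  19.6] w 0.0166
x [-0.113  0.993 -0.028] y [ 0.994  0.113 -0.003] z [-0.    -0.029 -1.   ]
q [ 0.22  0.49 -0.62  1.83  0.38  0.95 -0.47]
tcp bay [-97.1  -1.2]
```

View pics/c7.png

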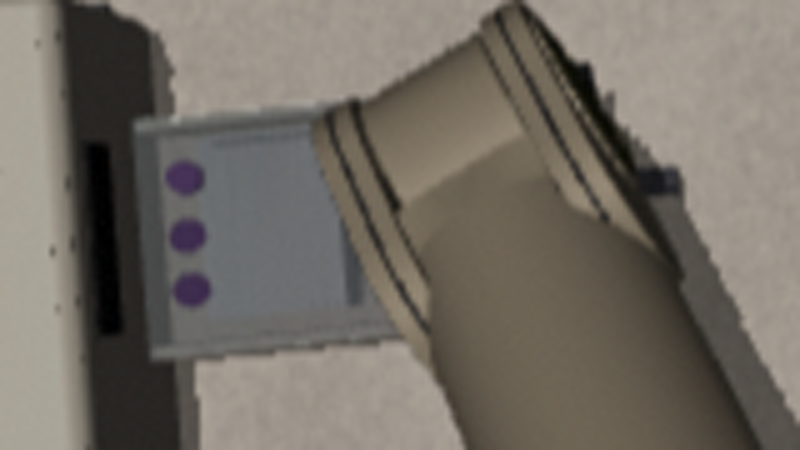

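apply_moves([
  [[-0.4,0,0],0],
  [[-0.4,0,0],0],
  [[-0.4,0,0],0],
  [[-0.4,0,0],0],
  [[0,0,0],0],
  [[0,0,0],0],
])

```text
time_s: 12.18
tcp_pos: [0.5411, 0.1121, 0.0148]
orientation: [2.075, 2.35, -0.011]
wrist_force: [6.4, -25.4, 5.0]
gripper_width: 0.0165
```

```bash
python3 -c "
from h import *
o,r=st();print('tcp bay',bay(o['tcp_pos']))
q=snap('top','t8.png');s=snap('side','s8.png')
im=cv2.imread('pics/t7.png');q0=dict(q)
print('end c7',bay(topl(q,[[226,201]],.042)))
for n in ('t6','t7','t8'):
    q0['pixels']=cv2.imread('pics/%s.png'%n); h=cv2.cvtColor(q0['pixels'],cv2.COLOR_BGR2HSV); m=cv2.inRange(h,(130,90,30),(155,255,160)); m[:,:115]=0;m[:,170:]=0;m[:185]=0;m[250:]=0
    k,l,stt,c=cv2.connectedComponentsWithStats(m)
    for i in range(1,k):
        if stt[i,4]>5: print(n,'stopper',stt[i,4],bay(topl(q,[c[i]],.016)))
a=cv2.resize(q['pixels'][165:255,100:250],(600,360),interpolation=cv2.INTER_CUBIC);b=cv2.resize(s['pixels'][120:200,140:265],(375,240),interpolation=cv2.INTER_CUBIC)
b=cv2.copyMakeBorder(b,0,0,0,225,cv2.BORDER_CONSTANT); cv2.imwrite('pics/c8.png',np.vstack([a,b]))
"
```

```text
t 12.18 tcp [0.5411 0.1121 0.0148] F [  6.4 -25.4   5. ] w 0.0165
x [-0.124  0.992 -0.01 ] y [ 0.992  0.124 -0.001] z [ 0.   -0.01 -1.  ]
q [ 0.24  0.48 -0.63  1.84  0.36  0.94 -0.44]
tcp bay [-97.5  -0.6]
end c7 [[-147.    -0.7]]
t6 stopper 29 [[128.7 -33.3]]
t6 stopper 28 [[128.8   0.3]]
t6 stopper 27 [[129.1  30.4]]
t7 stopper 26 [[138.6 -34.2]]
t7 stopper 24 [[1.389e+02 1.000e-01]]
t7 stopper 26 [[139.1  31.5]]
t8 stopper 27 [[138.9 -34. ]]
t8 stopper 24 [[1.389e+02 1.000e-01]]
t8 stopper 27 [[139.4  31.4]]
```

View pics/c8.png

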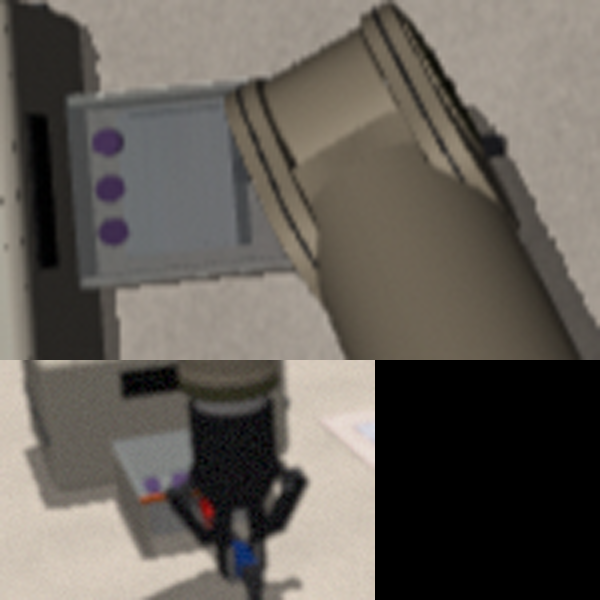

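The stoppers are against the back wall (centres at bay x ≈139 mm), but the lip is jammed on their bevels and the push reached about 70 N. I'll ease off, grip harder, and push again with a small yaw wiggle to break the friction.

apply_moves([
  [[-0.5,0,0],0],
  [[-0.3,0,0],0],
  [[0,0,0],0],
  [[0.4,0,0],0.02],
  [[0.4,0,0],-0.02],
  [[0.4,0,0],-0.02],
  [[0.2,0,0],0.02],
  [[0.2,0,0],0.02],
  [[0.2,0,0],-0.02],
  [[0.2,0,0],-0.02],
  [[0.2,0,0],0.02],
], newtons=110)

```text
time_s: 13.2
tcp_pos: [0.542, 0.1127, 0.0149]
orientation: [2.076, 2.334, -0.03]
wrist_force: [9.7, -74.1, 18.2]
gripper_width: 0.0163
```

```bash
cat >> h.py <<'E'
def stp(p,hi=170):
    h=cv2.cvtColor(p['pixels'],cv2.COLOR_BGR2HSV); m=cv2.inRange(h,(130,80,30),(155,255,160)); m[:,:110]=0;m[:,hi:]=0;m[:185]=0;m[250:]=0
    k,l,s,c=cv2.connectedComponentsWithStats(m)
    print('stoppers',[(s[i,4],bay(topl(p,[c[i]],.016))[0].tolist()) for i in range(1,k) if s[i,4]>5])
E
python3 -c "
from h import *
o,r=st();print('tcp bay',bay(o['tcp_pos']))
q=snap('top','t9.png');stp(q)
K=cv2.resize(q['pixels'][165:255,100:250],(750,450),interpolation=cv2.INTER_CUBIC);cv2.imwrite('pics/c9.png',K)
"
```

```text
t 13.2 tcp [0.542  0.1127 0.0149] F [  9.7 -74.1  18.2] w 0.0163
x [-0.116  0.993 -0.026] y [ 0.993  0.116 -0.002] z [ 0.001 -0.026 -1.   ]
q [ 0.22  0.49 -0.63  1.83  0.37  0.95 -0.46]
tcp bay [-97.   -1.6]
stoppers [(np.int32(32), [138.9, -32.5]), (np.int32(28), [139.7, 0.6]), (np.int32(30), [139.7, 31.9])]
```

apply_moves([
  [[-1.4,0,0],0],
  [[0,0.5,0],0],
  [[0.1,-0.5,0],0],
  [[0.1,-0.5,0],0],
  [[0.1,0.5,0],0],
  [[0.1,0.5,0],0],
  [[0.1,-0.5,0],0],
  [[0.1,-0.5,0],0],
  [[0.1,0.5,0],0],
  [[0.1,0.5,0],0],
  [[0.1,-0.5,0],0],
  [[0,0,0],0],
])

```text
time_s: 14.25
tcp_pos: [0.5376, 0.1309, 0.0151]
orientation: [-2.068, -2.364, -0.0]
wrist_force: [1.0, -1.2, 2.8]
gripper_width: 0.0159
```

```bash
python3 -c "
from h import *
o,r=st();print('tcp bay',bay(o['tcp_pos']))
q=snap('top','t10.png');stp(q)
K=cv2.resize(q['pixels'][175:245,100:240],(800,400),interpolation=cv2.INTER_CUBIC);cv2.imwrite('pics/c10.png',K)
"
```

```text
t 14.25 tcp [0.5376 0.1309 0.0151] F [ 1.  -1.2  2.8] w 0.0159
x [-0.133  0.991  0.   ] y [ 0.991  0.133 -0.   ] z [-0.  0. -1.]
q [ 0.22  0.49 -0.64  1.83  0.36  0.94 -0.45]
tcp bay [-78.4   0.5]
stoppers [(np.int32(32), [139.2, -32.5]), (np.int32(30), [139.8, 3.3]), (np.int32(30), [139.4, 35.0])]
```

View pics/c10.png

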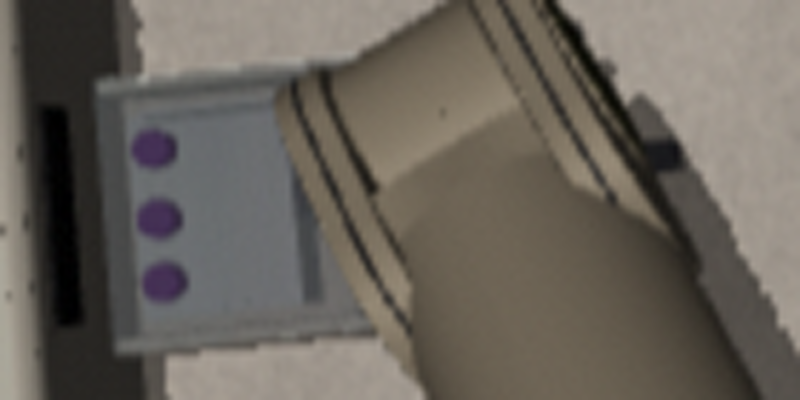

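The scrub worked: the lip slid under, the force is near 0, and the stoppers at crop (155,148), (160,218) and (165,281) are over the pan. The jaws may have slipped on the handle, so I'll check the true lip depth before the last few millimetres.

```bash
python3 -c "
from h import *
q=arm.read_camera('top');f=800/140
for n,u,v,z in (('backwall outer',322,300,.042),('backwall inner',303,290,.042),('end',685,150,.042)):
    print(n,bay(topl(q,[[100+(u+.5)/f-.5,175+(v+.5)/f-.5]],z)))
g=cv2.cvtColor(q['pixels'],cv2.COLOR_BGR2GRAY)
print(g[196:206,206:226]); print(g[222:229,146:162])
"
```

```text
backwall outer [[55.  51.8]]
backwall inner [[63.8 46. ]]
end [[-128.6   -3.1]]
[[ 46  65  47  17  33  78  82  81  82  82 115 149 156 158 158 156 152 152
  156 154]
 [ 40  54  73  32  19  60  79  83  84  81  85 116 150 159 157 155 151 153
  157 155]
 [ 56  36  62  50  24  34  76  81  81  80  79  81 132 156 158 154 151 156
  154 154]
 [ 90  38  36  53  43  24  52  59  57  55  51  48  86 145 154 152 151 156
  154 154]
 [120  66  32  42  63  34  25  32  32  27  27  25  38 110 148 149 151 156
  153 154]
 [134 103  48  32  59  53  28  26  26  26  25  24  24  75 142 147 149 154
  154 155]
 [137 131  90  38  38  50  40  30  25  27  26  25  26  61 113 146 149 153
  155 154]
 [138 138 119  59  30  36  42  32  27  26  26  25  27  48  87 145 152 156
  159 153]
 [137 137 132  93  43  28  32  29  26  28  33  35  44  54  78 114 146 159
  161 155]
 [132 134 134 122  87  39  29  29  32  59  66  66  70  71  77  83 113 155
  160 155]]
[[111 110 109 109 110 109  93  75  72  75 100 105 105 106 116 119]
 [110 110 109 110 111 109  97  76  71  74  96 105 105 106 109 118]
 [110 109 109 110 110 111 101  77  72  74  91 102 105 106 105 118]
 [110 110 110 110 110 111 102  76  71  73  88 104 107 107 107 107]
 [110 110 110 110 110 111 106  77  73  73  89 106 108 107 105 104]
 [110 111 109 106 110 111 108  83  81  83  95 107 107 105 106 105]
 [109 109 109 106 108 108 108  98  98  99 102 108 106 106 104 106]]
```

apply_moves([
  [[0.2,0,0],0],
  [[0.2,0,0],0],
  [[0.2,0,0],0],
  [[0.2,0,0],0],
  [[0,0,0],0],
  [[0,0,0],0],
])

```text
time_s: 14.85
tcp_pos: [0.5368, 0.1388, 0.0152]
orientation: [-2.069, -2.363, -0.0]
wrist_force: [-0.6, -1.0, 2.6]
gripper_width: 0.0165
```

```bash
python3 -c "
from h import *
o,r=st();print('tcp bay',bay(o['tcp_pos']))
q=snap('top','t11.png');stp(q)
print(cv2.cvtColor(q['pixels'],cv2.COLOR_BGR2GRAY)[200:204,206:226])
"
```

```text
t 14.85 tcp [0.5368 0.1388 0.0152] F [-0.6 -1.   2.6] w 0.0165
x [-0.132  0.991  0.001] y [ 0.991  0.132 -0.   ] z [-0.  0. -1.]
q [ 0.2   0.49 -0.65  1.83  0.36  0.94 -0.47]
tcp bay [-70.5   0.2]
stoppers [(np.int32(34), [139.3, -32.8]), (np.int32(31), [139.5, 2.4]), (np.int32(31), [139.4, 34.4])]
[[ 61  35  29  44  41  38  38  33  27  30  88 148 149 150 149 148 152 157
  153 154]
 [ 54  52  29  27  27  25  27  26  24  24  61 143 152 152 150 146 149 155
  152 155]
 [ 34  47  43  30  26  26  27  27  24  25  47 112 148 155 152 149 149 152
  154 154]
 [ 28  33  40  32  29  27  26  25  25  25  43  82 115 150 155 152 151 155
  158 154]]
```

apply_moves([
  [[-0.2,0,0],0],
  [[-0.4,0,0],0],
  [[-0.6,0,0],0],
  [[-0.8,0,0],0],
  [[-1,0,0],0],
  [[-1.1,0,0],0],
  [[-1.2,0,0],0],
  [[-1.2,0,0],0],
  [[-1.2,0,0],0],
  [[-1.2,0,0],0],
  [[-1.2,0,0],0],
  [[-1.2,0,0],0],
])

```text
time_s: 15.9
tcp_pos: [0.5521, 0.0248, 0.0153]
orientation: [2.07, 2.363, -0.0]
wrist_force: [-0.2, 3.5, 2.0]
gripper_width: 0.0164
```

apply_moves([
  [[-1.2,0,0],0],
  [[-1.2,0,0],0],
  [[-1.2,0,0],0],
  [[-1.2,0,0],0],
  [[-1.2,0,0],0],
  [[-1.2,0,0],0],
  [[-1,0,0],0],
  [[-0.8,0,0],0],
  [[-0.6,0,0],0],
  [[-0.4,0,0],0],
  [[-0.2,0,0],0],
  [[0,0,0],0],
])

```text
time_s: 16.9
tcp_pos: [0.5654, -0.0755, 0.0153]
orientation: [2.07, 2.363, -0.0]
wrist_force: [0.5, -0.1, 0.9]
gripper_width: 0.0162
```

```bash
python3 -c "
from h import *
o,r=st();print('tcp bay',bay(o['tcp_pos']))
q=snap('top','t12.png');stp(q,280);print('red',bay(blob(q,(0,150,80),(4,255,255),.043,(180,170,420,270),'red')))
lm('scoop',q);lm('scoop_lip',q)
"
```

```text
t 16.9 tcp [ 0.5654 -0.0755  0.0153] F [ 0.5 -0.1  0.9] w 0.0162
x [-0.131  0.991 -0.   ] y [0.991 0.131 0.   ] z [ 0. -0. -1.]
q [ 0.53  0.5  -0.58  1.79  0.33  0.95 -0.06]
tcp bay [-2.866e+02 -2.000e-01]
stoppers [(np.int32(33), [-76.1, -33.2]), (np.int32(33), [-76.3, 1.7]), (np.int32(33), [-76.2, 33.5])]
red 82 c [0.5517 0.0269] px 238.8 199.9 axis deg 97.9 rect [551.5  27.8] [17.  36.8] 1.7
red [-183.3    0. ]
scoop land [0.5388 0.1182 0.0012] 0.73
scoop_lip land [0.5344 0.1584 0.0052] 0.91
```

All three stoppers are in the pan at bay x ≈ -76 and the scoop is clear of the bay. Now I'll let go and regrip at red.

apply_moves([
  [[0,0,0],0],
  [[0,0,0],0],
  [[0,0,0],0],
  [[0,0,0],0],
  [[0,0,0],0],
  [[0,0,-1],0],
  [[0,0,-2],0],
  [[0,0,-2],0],
  [[0,0,-1],0],
  [[1,0,0],0],
  [[2,0,0],0],
  [[2,0,0],0],
], claw=1)

```text
time_s: 18.05
tcp_pos: [0.5583, -0.0249, 0.0749]
orientation: [-2.072, -2.361, 0.001]
wrist_force: [0.5, 0.4, -0.6]
gripper_width: 0.0853
```

apply_moves([
  [[2,0,0],0],
  [[2,0,0],0],
  [[1.3,0,0],0],
  [[0,0,0],0],
  [[0,0,0],0],
])

```text
time_s: 18.47
tcp_pos: [0.5515, 0.0276, 0.0749]
orientation: [-2.068, -2.364, 0.001]
wrist_force: [0.6, -0.2, 0.3]
gripper_width: 0.0858
```

```bash
python3 -c "
from h import *
q=snap('top','t13.png');b=blob(q,(105,150,80),(125,255,255),.043,(240,170,420,270),'blue');print(bay(b));stp(q,280)
go(.5517,.0269,.0153,97.5)
"
```

```text
blue 94 c [ 0.5661 -0.0766] px 275.4 195.9 axis deg 98.3 rect [566.2 -76.8] [16.3 44.4] 7.9
[-287.9   -0.7]
stoppers [(np.int32(24), [-73.6, -32.3]), (np.int32(36), [-76.5, 2.4]), (np.int32(35), [-76.2, 34.1])]
t 18.52 tcp [0.5517 0.0265 0.075 ] F [ 0.5 -0.6  0.2] w 0.0848
x [-0.131  0.991 -0.001] y [ 0.991  0.131 -0.   ] z [-0.    -0.001 -1.   ]
q [ 0.42  0.4  -0.66  1.8   0.28  1.04 -0.21]
tool shift cm [0.04 0.01 5.97] tool x deg 97.55 tool turn 0.0009
```

apply_moves([
  [[0.04,0,2],0],
  [[0,0,2],0],
  [[0,0,1.4],0],
  [[0,0,0.57],0],
  [[0,0,0],0],
  [[0,0,0],0],
])

```text
time_s: 19.02
tcp_pos: [0.552, 0.0272, 0.0159]
orientation: [-2.071, -2.363, -0.0]
wrist_force: [0.2, -0.3, 0.9]
gripper_width: 0.085
```

apply_moves([
  [[0,0,0],0],
  [[0,0,0],0],
  [[0,0,0],0],
  [[0,0,0],0],
  [[0,0,0],0],
  [[0,0,0],0],
  [[0,0,0],0],
  [[0,0,-0.2],0],
  [[0,0,-0.5],0],
  [[0,0,-0.5],0],
  [[0,0,-0.2],0],
  [[0,0,0],0],
], claw=-1, newtons=40)

```text
time_s: 20.02
tcp_pos: [0.5522, 0.0276, 0.0303]
orientation: [2.07, 2.362, 0.001]
wrist_force: [-0.3, -0.4, -1.4]
gripper_width: 0.0175
```

```bash
python3 -c "
from h import *
q=snap('top','t14.png');b=blob(q,(105,150,80),(125,255,255),.055,(240,170,420,270),'blue');stp(q,280)
s=arm.read_camera('side');K=cv2.resize(s['pixels'][140:280,150:290],(700,700)[:1]*2,interpolation=cv2.INTER_CUBIC);cv2.imwrite('pics/c14.png',K[:600])
st()
"
```

```text
blue 97 c [ 0.5676 -0.0765] px 275.7 195.1 axis deg 97.9 rect [567.6 -76.8] [16.7 45.4] 8.7
stoppers [(np.int32(33), [-75.2, -34.1]), (np.int32(34), [-74.7, 1.0]), (np.int32(35), [-74.8, 33.1])]
t 20.12 tcp [0.5518 0.0275 0.0297] F [ 0.6  0.2 -2.7] w 0.0176
x [-0.132  0.991 -0.   ] y [0.991 0.132 0.   ] z [ 0. -0. -1.]
q [ 0.4   0.46 -0.63  1.83  0.33  0.96 -0.24]
```

apply_moves([
  [[0,0,-0.4],0],
  [[0,0,-0.8],0],
  [[0,0,-1.2],0.01],
  [[0,0,-1.5],0.015],
  [[0,0,-1.5],0.02],
  [[0,0,-1.5],0.02],
  [[0,0,-1.5],0.02],
  [[0,0,-1.2],0.015],
  [[0,0,-0.8],0.005],
  [[0,0,-0.4],0],
  [[0,0,-0.2],0],
  [[0,0,0],0],
])

```text
time_s: 21.12
tcp_pos: [0.5517, 0.0275, 0.1396]
orientation: [2.191, 2.252, -0.0]
wrist_force: [0.4, -0.3, -2.2]
gripper_width: 0.0173
```

```bash
python3 -c "
from h import *
go(.5285,-.468,.1,91.5)
q=snap('top','t15.png')
h=cv2.cvtColor(q['pixels'],cv2.COLOR_BGR2HSV)
m=cv2.inRange(h,(22,120,60),(35,255,255));m[:,:345]=0
# bright rim top: list profile along middle row
print(q['pixels'][212,352:366].tolist()); print(q['pixels'][212,408:424].tolist())
w=topl(q,[[u,212] for u in range(354,364)],.07);print(np.round(w[:,1],4));w=topl(q,[[u,212] for u in range(410,422)],.07);print(np.round(w[:,1],4))
K=q['pixels'][170:260,200:440];cv2.imwrite('pics/c15.png',cv2.resize(K,(800,300),interpolation=cv2.INTER_CUBIC))
"
```

```text
t 21.12 tcp [0.5517 0.0275 0.1396] F [ 0.4 -0.3 -2.2] w 0.0173
x [-0.027  1.    -0.   ] y [ 1.     0.027 -0.   ] z [-0. -0. -1.]
q [ 0.43  0.32 -0.66  1.74  0.21  1.16 -0.26]
tool shift cm [-49.47  -3.67   3.97] tool x deg 91.57 tool turn 0.0012
[[138, 146, 155], [141, 150, 158], [142, 152, 161], [140, 150, 158], [139, 149, 157], [138, 146, 155], [49, 69, 77], [1, 37, 47], [0, 36, 46], [0, 35, 45], [0, 36, 46], [0, 35, 45], [0, 42, 52], [0, 103, 118]]
[[0, 54, 65], [0, 35, 46], [1, 38, 49], [0, 38, 48], [0, 37, 49], [1, 39, 50], [0, 36, 46], [0, 34, 43], [0, 53, 62], [7, 152, 162], [68, 135, 151], [139, 149, 160], [144, 152, 159], [139, 148, 156], [139, 148, 157], [138, 148, 156]]
[-0.2946 -0.2974 -0.3002 -0.303  -0.3057 -0.3085 -0.3113 -0.3141 -0.3169
 -0.3198]
[-0.4519 -0.4547 -0.4575 -0.4603 -0.4631 -0.466  -0.4688 -0.4716 -0.4744
 -0.4773 -0.4801 -0.4829]
```

View pics/c15.png

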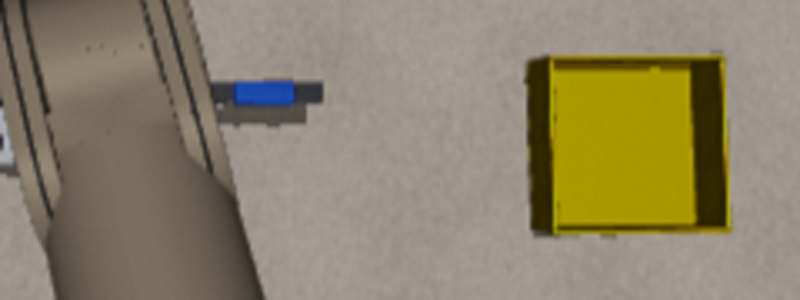

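apply_moves([
  [[-0.3,0,0],0],
  [[-0.6,0,0],0],
  [[-0.9,-0.05,0],0],
  [[-1.2,-0.1,0],0],
  [[-1.5,-0.15,0],0],
  [[-1.8,-0.15,0],0],
  [[-2,-0.15,0],0],
  [[-2,-0.15,0],0],
  [[-2,-0.15,0],0],
  [[-2,-0.15,0],0],
  [[-2,-0.15,0],0],
  [[-2,-0.15,0],0],
])

```text
time_s: 22.17
tcp_pos: [0.5425, -0.1583, 0.1395]
orientation: [2.193, 2.25, -0.001]
wrist_force: [0.3, -0.2, -2.2]
gripper_width: 0.0168
```

apply_moves([
  [[-2,-0.2,0],0],
  [[-2,-0.2,0],0],
  [[-2,-0.2,0],0],
  [[-2,-0.2,0],0],
  [[-2,-0.2,0],0],
  [[-2,-0.2,0],0],
  [[-2,-0.2,0],0],
  [[-2,-0.2,0],0],
  [[-2,-0.2,0],0],
  [[-2,-0.2,0],0],
  [[-2,-0.2,0],0],
  [[-2,-0.1,0],0],
])

```text
time_s: 23.17
tcp_pos: [0.5252, -0.3988, 0.1393]
orientation: [-2.193, -2.249, 0.001]
wrist_force: [0.3, 0.3, -2.1]
gripper_width: 0.017
```

apply_moves([
  [[-1.8,0,0],0],
  [[-1.5,0,0],0],
  [[-1.2,0,0],0],
  [[-0.9,0,0],0],
  [[-0.7,0,0],0],
  [[-0.5,0,0],0],
  [[-0.3,0,0],0],
  [[-0.2,0,0],0],
  [[-0.1,0,0],0],
  [[0,0,0],0],
  [[0,0,0],0],
])

```text
time_s: 24.08
tcp_pos: [0.5289, -0.4678, 0.1398]
orientation: [2.191, 2.252, 0.0]
wrist_force: [0.1, 0.6, -3.2]
gripper_width: 0.0173
```

```bash
cat >> h.py <<'E'
def pitch(s):
    # blue sleeve centre in the side view, intersected with scoop's vertical plane -> handle angle
    o=arm.get_obs(); r=R.from_rotvec(o['orientation']).as_matrix(); g=np.array(o['tcp_pos'])-r[:,2]*arm.pinch_z
    h=cv2.cvtColor(s['pixels'],cv2.COLOR_BGR2HSV); m=cv2.inRange(h,(105,150,60),(125,255,255)); m[:120]=0
    k,l,t,c=cv2.connectedComponentsWithStats(m)
    for i in np.argsort(-t[1:,4])[:2]+1:
        p0=topl(s,[c[i]],0.)[0]; e=np.array(s['eye']); d=p0-e; n=r[:,1]; q=e+d*((g-e)@n)/(d@n); v=q-g
        print('blue px',np.round(c[i],1),t[i,4],'at',np.round(q,4),'back',round(-v@r[:,0],4),'dz',round(v[2],4),'pitch',round(np.degrees(np.arctan2(v[2],-v@r[:,0])),1))
E
python3 -c "
from h import *
go(.5285,-.468,.0743,91.5)
q=snap('top','t16.png');s=snap('side','s16.png');pitch(s)
h=cv2.cvtColor(q['pixels'],cv2.COLOR_BGR2HSV); m=cv2.inRange(h,(130,80,30),(155,255,160)); m[:,:330]=0;m[:185]=0;m[250:]=0
k,l,t,c=cv2.connectedComponentsWithStats(m); print([(t[i,4],np.round(topl(q,[c[i]],.14)[0,:2],3)) for i in range(1,k) if t[i,4]>3])
K=np.hstack([cv2.resize(q['pixels'][165:265,320:460],(420,300)),cv2.resize(s['pixels'][200:384,180:350],(277,300))]);cv2.imwrite('pics/c16.png',K)
"
```

```text
t 24.08 tcp [ 0.5289 -0.4678  0.1398] F [ 0.1  0.6 -3.2] w 0.0173
x [-0.028  1.     0.   ] y [1.    0.028 0.   ] z [ 0.  0. -1.]
q [ 0.93  0.6  -0.41  1.31  0.24  1.28  0.54]
tool shift cm [-0.02 -0.04  6.55] tool x deg 91.58 tool turn 0.0014
blue px [283.  340.2] 386 at [ 0.5317 -0.5732  0.1649] back 0.1054 dz 0.0065 pitch 3.5
[(np.int32(45), array([ 0.559, -0.36 ])), (np.int32(45), array([ 0.524, -0.36 ])), (np.int32(48), array([ 0.492, -0.361]))]
```

View pics/c16.png

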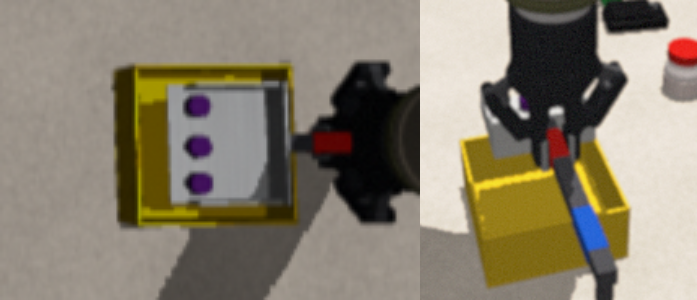

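All three stoppers sit in the pan at crop (198,105), (200,147) and (200,183), and the pan is inside the rim in plan. I'll lower it, touch the lip to the far inner wall, then follow an arc to pivot the scoop.

apply_moves([
  [[0,0,0.5],0],
  [[0,0,1],0],
  [[0,0,1.2],0],
  [[0,0,1.2],0],
  [[0,0,1.2],0],
  [[0,0,0.9],0],
  [[0,0,0.5],0],
  [[0,0,0],0],
  [[0,0,0],0],
], newtons=30)

```text
time_s: 24.93
tcp_pos: [0.5287, -0.4683, 0.0745]
orientation: [-2.191, -2.251, -0.0]
wrist_force: [0.2, 0.3, -1.2]
gripper_width: 0.0174
```

apply_moves([
  [[0.2,0,0],0],
  [[0.3,0,0],0],
  [[0.3,0,0],0],
  [[0.3,0,0],0],
  [[0.2,0,0],0],
  [[0.2,0,0],0],
  [[0,0,0],0],
  [[0,0,0],0],
])

```text
time_s: 25.6
tcp_pos: [0.5285, -0.4585, 0.0773]
orientation: [2.188, 2.241, -0.005]
wrist_force: [3.3, -13.6, -0.7]
gripper_width: 0.0174
```

```bash
python3 -c "
from h import *
st();s=snap('side','s17.png');pitch(s)
"
```

```text
t 25.6 tcp [ 0.5285 -0.4585  0.0773] F [  3.3 -13.6  -0.7] w 0.0174
x [-0.024  1.    -0.009] y [1.    0.024 0.004] z [ 0.004 -0.009 -1.   ]
q [ 0.93  0.63 -0.41  1.4   0.26  1.16  0.51]
blue px [280.4 366. ] 338 at [ 0.5309 -0.5639  0.1057] back 0.1057 dz 0.0098 pitch 5.3
blue px [280.  382.5] 2 at [ 0.531  -0.562   0.0692] back 0.1034 dz -0.0267 pitch -14.5
```

apply_moves([
  [[0.1,0,-0.3],0],
  [[0.1,0,-0.3],0],
  [[0.1,0,-0.3],0],
  [[0.1,0,-0.3],0],
  [[0.1,0,-0.2],0],
  [[0,0,0],0],
])

```text
time_s: 26.15
tcp_pos: [0.5283, -0.4522, 0.0911]
orientation: [2.188, 2.244, -0.005]
wrist_force: [2.1, -11.2, 0.0]
gripper_width: 0.0175
```

```bash
cat >> h.py <<'E'
def tubst(q,z):
    h=cv2.cvtColor(q['pixels'],cv2.COLOR_BGR2HSV); m=cv2.inRange(h,(130,80,30),(155,255,160)); m[:,:330]=0;m[:180]=0;m[255:]=0;m[:,440:]=0
    k,l,t,c=cv2.connectedComponentsWithStats(m); print('st',[(int(t[i,4]),np.round(topl(q,[c[i]],z)[0,:2],3).tolist()) for i in range(1,k) if t[i,4]>3])
E
python3 -c "
from h import *
st();s=snap('side','s18.png');pitch(s);q=snap('top','t18.png');tubst(q,.08)
"
```

```text
t 26.15 tcp [ 0.5283 -0.4522  0.0911] F [  2.1 -11.2   0. ] w 0.0175
x [-0.025  1.    -0.007] y [1.    0.025 0.003] z [ 0.003 -0.007 -1.   ]
q [ 0.92  0.61 -0.41  1.4   0.26  1.18  0.51]
blue px [279.1 349.9] 316 at [ 0.5307 -0.5578  0.1305] back 0.1058 dz 0.0209 pitch 11.2
st [(39, [0.559, -0.348]), (38, [0.523, -0.349]), (41, [0.492, -0.349])]
```

apply_moves([
  [[-0.3,0,0],0],
  [[-0.3,0,0],0],
  [[0,0,0.3],0],
  [[0,0,0.5],0],
  [[0,0,0.5],0],
  [[0,0,0.3],0],
  [[0.2,0,0],0],
  [[0.3,0,0],0],
  [[0.2,0,0],0],
  [[0,0,0],0],
])

```text
time_s: 27.08
tcp_pos: [0.5279, -0.4514, 0.0744]
orientation: [2.189, 2.244, -0.005]
wrist_force: [0.4, -11.1, 0.8]
gripper_width: 0.0171
```

```bash
python3 -c "
from h import *
st();s=snap('side','s19.png');pitch(s);q=snap('top','t19.png');tubst(q,.06)
"
```

```text
t 27.08 tcp [ 0.5279 -0.4514  0.0744] F [  0.4 -11.1   0.8] w 0.0171
x [-0.025  1.    -0.007] y [1.    0.025 0.002] z [ 0.002 -0.007 -1.   ]
q [ 0.92  0.63 -0.41  1.41  0.26  1.15  0.5 ]
blue px [278.5 357. ] 307 at [ 0.5304 -0.5558  0.1147] back 0.1048 dz 0.0215 pitch 11.6
st [(37, [0.558, -0.348]), (35, [0.523, -0.349]), (40, [0.491, -0.351])]
```

apply_moves([
  [[0.17,0,-0.4],0],
  [[0.2,0,-0.4],0],
  [[0.22,0,-0.4],0],
  [[0.25,0,-0.4],0],
  [[0.27,0,-0.4],0],
  [[0.3,0,-0.4],0],
  [[0.32,0,-0.4],0],
  [[0.36,0,-0.4],0],
  [[0.4,0,-0.4],0],
  [[0.43,0,-0.4],0],
  [[0.46,0,-0.4],0],
  [[0.3,0,-0.2],0],
])

```text
time_s: 28.18
tcp_pos: [0.527, -0.4128, 0.1204]
orientation: [2.189, 2.247, -0.004]
wrist_force: [-0.1, -8.1, 1.5]
gripper_width: 0.0174
```

```bash
python3 -c "
from h import *
st();s=snap('side','s20.png');pitch(s);q=snap('top','t20.png');tubst(q,.05)
"
```

```text
t 28.18 tcp [ 0.527  -0.4128  0.1204] F [-0.1 -8.1  1.5] w 0.0174
x [-0.026  1.    -0.005] y [1.    0.026 0.001] z [ 0.002 -0.005 -1.   ]
q [ 0.91  0.54 -0.43  1.45  0.24  1.2   0.47]
blue px [265.7 284.5] 123 at [ 0.529  -0.489   0.1889] back 0.077 dz 0.0494 pitch 32.7
st [(37, [0.559, -0.343]), (36, [0.524, -0.345]), (36, [0.491, -0.346])]
```

apply_moves([
  [[-0.4,0,0],0],
  [[-0.8,0,0],0],
  [[-1,0,0],0],
  [[-0.8,0,0],0],
  [[-0.5,0,0],0],
  [[0,0,0],0],
  [[0,0,0],0],
  [[0,0,0],0],
])

```text
time_s: 28.95
tcp_pos: [0.5282, -0.4449, 0.1185]
orientation: [-2.19, -2.251, -0.001]
wrist_force: [0.1, -0.1, -2.2]
gripper_width: 0.0174
```

```bash
python3 -c "
from h import *
st();s=snap('side','s21.png');pitch(s);q=snap('top','t21.png');tubst(q,.016)
"
```

```text
t 28.95 tcp [ 0.5282 -0.4449  0.1185] F [ 0.1 -0.1 -2.2] w 0.0174
x [-0.027  1.     0.001] y [1.    0.027 0.   ] z [ 0.     0.001 -1.   ]
q [ 0.92  0.59 -0.42  1.38  0.24  1.23  0.51]
blue px [272.7 301.2] 152 at [ 0.5305 -0.5245  0.1887] back 0.0796 dz 0.0514 pitch 32.9
st []
```

```bash
python3 -c "
from h import *
for n in ('top','side'):
    q=arm.read_camera(n)
    for d in arm.find_in('stopper0',q)[:6]: print(n,np.round(d['point'],3),round(d['score'],2))
    h=cv2.cvtColor(q['pixels'],cv2.COLOR_BGR2HSV); m=cv2.inRange(h,(125,60,15),(160,255,255)); 
    k,l,t,c=cv2.connectedComponentsWithStats(m); print([(int(t[i,4]),np.round(c[i]).tolist()) for i in range(1,k) if t[i,4]>2])
"
```

```text
[(29, [195.0, 125.0]), (31, [203.0, 126.0]), (31, [211.0, 127.0]), (31, [219.0, 128.0]), (32, [227.0, 129.0]), (28, [235.0, 130.0]), (3, [367.0, 224.0]), (261, [505.0, 365.0]), (47, [500.0, 380.0])]
[(4, [82.0, 108.0]), (5, [84.0, 119.0]), (3, [188.0, 126.0]), (136, [294.0, 163.0]), (3, [322.0, 208.0]), (4, [310.0, 216.0]), (3, [279.0, 219.0]), (3, [242.0, 223.0]), (4, [268.0, 228.0]), (4, [249.0, 232.0]), (3, [266.0, 234.0]), (5, [244.0, 245.0]), (3, [249.0, 246.0]), (6, [294.0, 258.0]), (4, [248.0, 263.0]), (3, [271.0, 265.0]), (4, [272.0, 273.0]), (4, [250.0, 276.0]), (4, [251.0, 281.0]), (5, [241.0, 283.0]), (3, [490.0, 303.0])]
```

apply_moves([
  [[0,0,-0.5],0],
  [[0,0,-1],0],
  [[0,0,-1.5],0],
  [[0,0,-1.5],0],
  [[0,0,-1.5],0],
  [[0,0,-1.5],0],
  [[0,0,-1],0],
  [[0,0,-0.5],0],
  [[0,0,0],0],
])

```text
time_s: 30.0
tcp_pos: [0.5285, -0.4457, 0.2104]
orientation: [2.19, 2.249, 0.0]
wrist_force: [0.7, -1.0, -1.5]
gripper_width: 0.0171
```

apply_moves([
  [[0,-1,0],0],
  [[0,-2,0],0],
  [[0,-3,0],0],
  [[0,-3,0],0],
  [[0,-3,0],0],
  [[0,-2,0],0],
  [[0,-1,0],0],
  [[0,0,0],0],
])

```text
time_s: 30.67
tcp_pos: [0.3749, -0.4503, 0.2081]
orientation: [-2.194, -2.246, 0.002]
wrist_force: [0.1, -0.0, -1.5]
gripper_width: 0.0174
```

```bash
python3 -c "
from h import *
st()
q=snap('top','t22.png');s=snap('side','s22.png')
h=cv2.cvtColor(q['pixels'],cv2.COLOR_BGR2HSV); m=cv2.inRange(h,(125,60,15),(160,255,255));k,l,t,c=cv2.connectedComponentsWithStats(m); print([(int(t[i,4]),np.round(c[i]).tolist(),np.round(topl(q,[c[i]],.016)[0,:2],3)) for i in range(1,k) if t[i,4]>2])
lm('stopper0',q,6)
K=np.hstack([cv2.resize(q['pixels'][165:315,310:480],(510,450)),cv2.resize(s['pixels'][200:384,180:300],(287,440))[:450] if 0 else cv2.resize(s['pixels'][204:384,190:302],(280,450))]);cv2.imwrite('pics/c22.png',K)
"
```

```text
t 30.67 tcp [ 0.3749 -0.4503  0.2081] F [ 0.1 -0.  -1.5] w 0.0174
x [-0.023  1.    -0.   ] y [ 1.     0.023 -0.002] z [-0.002 -0.    -1.   ]
q [ 1.15  0.29 -0.42  1.58  0.12  1.3   0.73]
[(29, [195.0, 125.0], array([0.77 , 0.164])), (31, [203.0, 126.0], array([0.767, 0.14 ])), (32, [211.0, 127.0], array([0.765, 0.117])), (31, [219.0, 128.0], array([0.762, 0.093])), (32, [227.0, 129.0], array([0.76 , 0.069])), (28, [235.0, 130.0], array([0.757, 0.046])), (3, [367.0, 224.0], array([ 0.493, -0.347])), (38, [469.0, 353.0], array([ 0.133, -0.643])), (19, [467.0, 363.0], array([ 0.106, -0.636]))]
```

View pics/c22.png

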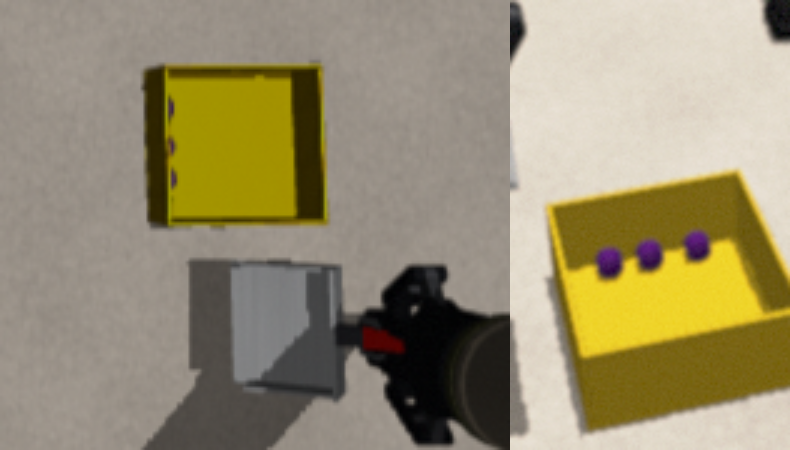

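All three stoppers are in the tub along its +y wall: side crop (609,262), (650,254) and (697,245). The pan is empty. Next I'll carry the scoop to the clear area between tub and bay and level it against the bench.

apply_moves([
  [[1,0.3,0],0],
  [[2.5,0.7,0],0],
  [[3.7,1.1,0],0],
  [[3.7,1.1,0],0],
  [[3.7,1.1,0],0],
  [[3.7,1.1,0],0],
  [[3.7,1.1,0],0],
  [[3.7,1.1,0],0],
  [[3.7,1.1,0],0],
  [[3.7,1.1,0],0],
  [[3.5,1,0],0],
  [[2.5,0.5,0],0],
], newtons=25)

```text
time_s: 31.82
tcp_pos: [0.4813, -0.0499, 0.2089]
orientation: [2.185, 2.257, 0.002]
wrist_force: [-0.2, 0.2, -2.8]
gripper_width: 0.0174
```

apply_moves([
  [[1,0,0],0],
  [[0,0,1],0],
  [[0,0,2],0],
  [[0,0,2.5],0],
  [[0,0,2.5],0],
  [[0,0,2],0],
  [[0,0,1],0],
  [[0,0,0.5],0],
  [[0,0,0],0],
])

```text
time_s: 32.57
tcp_pos: [0.4797, -0.0459, 0.0928]
orientation: [-2.191, -2.25, 0.001]
wrist_force: [-0.9, -0.4, -1.9]
gripper_width: 0.0175
```

```bash
python3 -c "
from h import *
go(.49,-.06,.0153,91.5);s=snap('side','s23.png');pitch(s)
"
```

```text
t 32.57 tcp [ 0.4797 -0.0459  0.0928] F [-0.9 -0.4 -1.9] w 0.0175
x [-0.027  1.     0.   ] y [ 1.     0.027 -0.001] z [-0.001  0.    -1.   ]
q [ 0.69  0.23 -0.75  1.96  0.18  1.02 -0.11]
tool shift cm [-1.44  1.    7.75] tool x deg 91.53 tool turn 0.0005
blue px [202.8 189.8] 15 at [ 0.481  -0.0688  0.1277] back 0.023 dz 0.0151 pitch 33.4
```

apply_moves([
  [[0,0,0.5],0],
  [[0,0,0.5],0],
  [[-0.5,0,0.6],0],
  [[-0.5,0,0.6],0],
  [[-0.5,0,0.6],0],
  [[-0.4,0,0.6],0],
  [[-0.4,0,0.6],0],
  [[-0.4,0,0.6],0],
  [[-0.3,0,0.6],0],
  [[-0.3,0,0.6],0],
  [[-0.3,0,0.6],0],
  [[0,0,0],0],
])

```text
time_s: 33.62
tcp_pos: [0.4808, -0.0822, 0.0284]
orientation: [-2.192, -2.249, 0.0]
wrist_force: [0.1, -2.0, 1.2]
gripper_width: 0.0174
```

```bash
python3 -c "
from h import *
go(.49,-.06,.0153,91.5);s=snap('side','s24.png');pitch(s)
"
```

```text
t 33.62 tcp [ 0.4808 -0.0822  0.0284] F [ 0.1 -2.   1.2] w 0.0174
x [-0.026  1.     0.   ] y [ 1.     0.026 -0.001] z [-0.001  0.    -1.   ]
q [ 0.69  0.34 -0.69  1.99  0.27  0.9  -0.11]
tool shift cm [2.19 0.98 1.31] tool x deg 91.49 tool turn -0.0002
blue px [212.8 243.4] 78 at [ 0.4837 -0.1872  0.0599] back 0.1057 dz 0.0123 pitch 6.6
```

apply_moves([
  [[-0.1,0,0.4],0],
  [[-0.1,0,0.4],0],
  [[0,0,0.3],0],
  [[0,0,0.2],0],
  [[0,0,0.1],0],
  [[0,0,0],0],
  [[0,0,0],0],
])

```text
time_s: 34.25
tcp_pos: [0.4812, -0.0837, 0.0167]
orientation: [2.191, 2.251, -0.002]
wrist_force: [-9.1, -2.8, 24.2]
gripper_width: 0.0175
```

```bash
python3 -c "
from h import *
st();s=snap('side','s25.png');pitch(s)
"
```

```text
t 34.25 tcp [ 0.4812 -0.0837  0.0167] F [-9.1 -2.8 24.2] w 0.0175
x [-0.027  1.    -0.001] y [ 1.     0.027 -0.001] z [-0.001 -0.001 -1.   ]
q [ 0.68  0.36 -0.68  2.    0.29  0.88 -0.13]
blue px [213.9 252.7] 93 at [ 0.484  -0.1893  0.037 ] back 0.1057 dz 0.0016 pitch 0.9
```

apply_moves([
  [[0,0,-0.15],0],
  [[0,0,0],0],
  [[0,0,0],0],
])

```text
time_s: 34.55
tcp_pos: [0.4813, -0.0833, 0.017]
orientation: [2.191, 2.252, 0.0]
wrist_force: [0.4, -1.6, 1.0]
gripper_width: 0.0173
```

apply_moves([
  [[0,0,0],0],
  [[0,0,0],0],
  [[0,0,0],0],
  [[0,0,0],0],
  [[0,0,0],0],
  [[0,0,-0.5],0],
  [[0,0,-1.5],0],
  [[0,0,-3],0],
  [[0,0,-4],0],
  [[0,0,-4],0],
  [[0,0,-4],0],
  [[0,0,-2],0],
], claw=1)

```text
time_s: 35.55
tcp_pos: [0.4827, -0.0832, 0.2123]
orientation: [2.187, 2.249, 0.004]
wrist_force: [1.2, 0.5, 0.6]
gripper_width: 0.0851
```

apply_moves([
  [[-1,-1,0],0],
  [[-2,-2,0],0],
  [[-2,-2,0],0],
  [[-2,-2,0],0],
  [[-2,-2,0],0],
  [[-1,-1,0],0],
  [[0,0,0],0],
  [[0,0,0],0],
])

```text
time_s: 36.22
tcp_pos: [0.3839, -0.1863, 0.2075]
orientation: [2.192, 2.249, 0.0]
wrist_force: [0.3, 0.8, -0.2]
gripper_width: 0.0857
```

```bash
python3 -c "
from h import *
st();q=snap('top','t26.png');s=snap('side','s26.png')
blob(q,(0,150,80),(4,255,255),.043,(180,170,420,270),'red');blob(q,(105,150,80),(125,255,255),.043,(180,170,420,270),'blue')
for n in ('scoop','blue_grip','red_grip','scoop_lip','tub','rack','jar','mouse','cover'): lm(n,q);lm(n,s)
lm('stopper0',s,4)
a=cv2.imread('pics/t1.png').astype(int)
for nm,(u0,v0,u1,v1) in dict(rack=(185,115,248,150),mouse=(245,108,280,155),jar=(308,110,345,145),bay=(30,155,182,275)).items(): print(nm,np.abs(a-q['pixels'])[v0:v1,u0:u1].mean().round(2))
"
```

```text
t 36.22 tcp [ 0.3839 -0.1863  0.2075] F [ 0.3  0.8 -0.2] w 0.0857
x [-0.026  1.    -0.   ] y [1.    0.026 0.001] z [ 0.001 -0.    -1.   ]
q [ 0.98 -0.07 -0.6   1.95 -0.04  1.25  0.42]
red 84 c [ 0.4827 -0.0901] px 279.5 225.5 axis deg 91.5 rect [482.7 -90.1] [14.1 36.8] 1.5
blue 95 c [ 0.4855 -0.1953] px 316.6 225.5 axis deg 90.9 rect [ 485.4 -195.1] [14.1 42.8] 1.5
scoop land [ 0.4755 -0.0035  0.0019] 0.88
scoop land [ 0.4816 -0.0073  0.001 ] 0.9
blue_grip land [ 0.4851 -0.1944  0.0373] 0.98
blue_grip land [ 0.4848 -0.1933  0.0367] 0.62
red_grip land [ 0.4796 -0.0896  0.032 ] 0.89
red_grip land [ 0.4818 -0.0913  0.0337] 0.83
scoop_lip land [4.775e-01 3.870e-02 2.000e-04] 0.87
scoop_lip land [0.4793 0.037  0.0023] 0.98
tub land [ 0.5251 -0.3989 -0.0009] 0.87
tub land [ 0.5263 -0.3994 -0.0015] 0.75
rack land [0.7483 0.1023 0.0013] 0.64
rack land [ 0.7437  0.0974 -0.0021] 0.61
jar land [ 0.7636 -0.218   0.0053] 0.94
jar land [ 0.7661 -0.2141  0.    ] 0.67
mouse land [ 0.7586 -0.0337  0.003 ] 0.78
mouse land [ 0.7546 -0.0327  0.0021] 0.65
cover land [0.5273 0.2083 0.0605] 0.84
cover land [0.5269 0.2041 0.0602] 0.7
stopper0 land [ 0.5215 -0.3483  0.0094] 0.67
stopper0 land [ 0.493  -0.3483  0.0115] 0.57
stopper0 land [ 0.563  -0.3525  0.0163] 0.39
rack 6.84
mouse 5.82
jar 7.37
bay 7.79
```

```bash
python3 -c "
from plant import arm
print(arm.job_done())"
```

```text
the job is handed in; nothing more can be done
None
```

The job is handed in at about 36 s of robot time: all three stoppers are in the yellow tub and the empty scoop lies flat on the bench.

**What I did:**
- **Gathering:** I slid the scoop under the cover by the blue grip, drew it out with all three stoppers in the pan, and let go on the bench.
- **Tipping:** I took the scoop by the red grip and lifted it over the tub. The moves can't tilt the tool, so I pivoted the scoop in the jaws by pressing its lip against the tub's inner wall, to about 35°.
- **Setting down:** I levelled the scoop against the bench between the bay and the tub and let go.

**What the last checks showed:**
- **Stoppers:** the side camera puts all three inside the tub along its +y wall. The top camera mostly could not see them there.
- **Scoop:** it is level and upright, about 8 cm from the tub and 17 cm from the bay. The gripper is open and clear of everything.
- **Rack, jar, mouse and cover:** they are where they started, within the few millimetres of detector noise. I compared before and after pictures too, but overall brightness changes made that inconclusive.

**What went wrong on the way:** the first pushes jammed the lip against the stoppers at the back wall. The wrist force reached about 74 N, under the 120 N limit, and the handle slipped about 2 mm in the jaws. Easing off and moving the scoop gently from side to side freed it. I estimated the lip's final depth under the wall at about 11 mm, from pictures rather than a direct measurement.

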